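# Take the bench pile apart into its fitted trays

## Task

The sharpening and rubbing-out things have been piled on one another. Take the pile apart from the top down, one thing at a time and without shifting what lies underneath, and lay each thing flat inside the rim of the shallow tray made to its own shape: first the eraser, then the round white lid, then the whetstone, and last the sanding block. Leave the white mortar and the sea shell where they are.

Things in the scene. Friction and masses are not known exactly. Their poses are not given: they have to be found in the camera images.
- eraser: white eraser, a flat block 21 x 42 x 13 mm (x, y, z), loose, about 18 g; lies on top of the pile, on the lid. Origin at the centre of its underside, z up, long side along y
- white_lid: plain round white screw lid, 42 mm across and 11 mm high, solid, loose, about 30 g; lies on the whetstone, under the eraser. Origin at the centre of its underside, z up
- whetstone: black bar-shaped whetstone, 30 x 85 x 18 mm (x, y, z), loose, about 130 g; lies roughly crosswise on the sanding block, its ends overhanging, under the lid. Origin at the centre of its underside, z up, long side along y
- sanding_block: brown cork sanding block, 45 x 75 x 23 mm (x, y, z), loose, about 60 g; stands on the table as the bottom of the pile. Origin at the centre of its underside, z up, long side along y
- eraser_tray: the small oblong tray, for the eraser: inside the rim 41 x 62 mm (x, y), 10 mm of room on each side; fixed to the table, 6 mm high: a light wooden rim 5 mm wide round a flat cork floor whose top is 3 mm above the tray's underside (so the rim stands 3 mm above the floor). Origin at the centre of its underside, z up, long side along y
- lid_tray: the round tray, for the lid: 62 mm across inside the rim, 10 mm of room all round; fixed to the table, 6 mm high: a light wooden rim 5 mm wide round a flat cork floor whose top is 3 mm above the tray's underside (so the rim stands 3 mm above the floor). Origin at the centre of its underside, z up
- whetstone_tray: the long narrow tray, for the whetstone: inside the rim 50 x 105 mm (x, y), 10 mm of room on each side; fixed to the table, 6 mm high: a light wooden rim 5 mm wide round a flat cork floor whose top is 3 mm above the tray's underside (so the rim stands 3 mm above the floor). Origin at the centre of its underside, z up, long side along y
- block_tray: the big wide tray, for the sanding block: inside the rim 65 x 95 mm (x, y), 10 mm of room on each side; fixed to the table, 6 mm high: a light wooden rim 5 mm wide round a flat cork floor whose top is 3 mm above the tray's underside (so the rim stands 3 mm above the floor). Origin at the centre of its underside, z up, long side along y
- mortar: small white porcelain pouring cup (mortar), 73 x 90 mm and 46 mm high, loose, standing among the trays; not to be moved. Origin at the centre of its underside, z up
- sea_shell: pale knobbly sea shell, about 51 x 53 mm and 45 mm high, loose, standing beside the work; not to be moved. Origin at the centre of its underside

How it is judged (in metres and radians):
On the way, in this order (a step that is already met when the one before it is completed fails the run):
1. the eraser lies flat in its own tray, let go (horizontal distance between eraser and eraser_tray below 0.015 m and z of eraser in the frame of eraser_tray between 0.001 and 0.005 m and angle between eraser's own z axis and vertical below 0.045 rad and linear speed of eraser below 0.02 m/s and contact force between the fingers and eraser below 0.1 N), for 0.2 s.
2. the white lid lies flat in its own tray, let go (horizontal distance between white_lid and lid_tray below 0.015 m and z of white_lid in the frame of lid_tray between 0.001 and 0.005 m and angle between white_lid's own z axis and vertical below 0.045 rad and linear speed of white_lid below 0.02 m/s and contact force between the fingers and white_lid below 0.1 N), for 0.2 s.
3. the whetstone lies flat in its own tray, let go (horizontal distance between whetstone and whetstone_tray below 0.015 m and z of whetstone in the frame of whetstone_tray between 0.001 and 0.005 m and angle between whetstone's own z axis and vertical below 0.045 rad and linear speed of whetstone below 0.02 m/s and contact force between the fingers and whetstone below 0.1 N), for 0.2 s.
4. the sanding block lies flat in its own tray, let go (horizontal distance between sanding_block and block_tray below 0.015 m and z of sanding_block in the frame of block_tray between 0.001 and 0.005 m and angle between sanding_block's own z axis and vertical below 0.045 rad and linear speed of sanding_block below 0.02 m/s and contact force between the fingers and sanding_block below 0.1 N), for 0.2 s.
At the end, for the whole second after the job is handed in: Each of the four things lies flat (tilt under 0.045 rad) on the cork floor of its own tray (underside 1 to 5 mm above the tray's underside), its centre within 15 mm of the tray's centre, let go and at rest (horizontal distance between eraser and eraser_tray below 0.015 m and z of eraser in the frame of eraser_tray between 0.001 and 0.005 m and angle between each of eraser, white_lid, whetstone, sanding_block's own z axis and vertical below 0.045 rad and linear speed of each of eraser, white_lid, whetstone, sanding_block below 0.02 m/s and horizontal distance between white_lid and lid_tray below 0.015 m and z of white_lid in the frame of lid_tray between 0.001 and 0.005 m and horizontal distance between whetstone and whetstone_tray below 0.015 m and z of whetstone in the frame of whetstone_tray between 0.001 and 0.005 m and horizontal distance between sanding_block and block_tray below 0.015 m and z of sanding_block in the frame of block_tray between 0.001 and 0.005 m); the robot touches nothing.
It fails at once if the white lid is shifted more than 30 mm before the eraser has been laid in its tray (distance of white_lid from where it was at the start of the episode above 0.03 m and not (horizontal distance between eraser and eraser_tray below 0.015 m)).
It fails at once if the whetstone is shifted more than 30 mm before the white lid has been laid in its tray (distance of whetstone from where it was at the start of the episode above 0.03 m and not (horizontal distance between white_lid and lid_tray below 0.015 m)).
It fails at once if the sanding block is shifted more than 30 mm before the whetstone has been laid in its tray (distance of sanding_block from where it was at the start of the episode above 0.03 m and not (horizontal distance between whetstone and whetstone_tray below 0.015 m)).
It fails at once if the mortar is moved more than 20 mm or tipped (distance of mortar from where it was at the start of the episode above 0.02 m or angle between mortar's own z axis and vertical above 0.4 rad).
It fails at once if the sea shell is moved more than 20 mm or tipped (distance of sea_shell from where it was at the start of the episode above 0.02 m or angle between sea_shell's own z axis and vertical above 0.4 rad).
It also fails if it takes over 128 s, if anything falls off the work surface, if the arm or the gripper's body presses on something with over 40 N, if the wrist force passes 120 N, or if a joint passes its speed limit or range.

## Robot

A 7-joint arm with a two-finger parallel gripper is mounted at the origin on a cart in front of the work surface, level with it; the furniture and walls round the work are solid. World frame = base frame: x ahead of the robot, y to its left, z up, the work surface at z = 0. Lengths are in mm, angles in rad, forces in N, time in s.
With the tool pointing down it reaches from about 425 to 875 mm from the base axis. Payload 8.4 kg.
Tool frame: the origin (TCP) lies at the very end of the fingers, on their centre line; the grasp point (between the pads) lies 19 mm behind it (manip.grip_point_offset is the distance from the TCP to the grasp point, in mm); z points along the fingers, y is the line along which they close (so a half turn about z gives the same grasp; the last joint's range is limited). The gripper opens to 87 mm and grips with 3 to 60 N. Pads are 19 mm wide; open, the fingers measure 117 mm over their backs; the gripper's body (75 mm by 190 mm) begins 51 mm behind the grasp point.
Start: joints at [1.04, 0.333, 0.04, 1.465, -0.013, 1.343, -0.059], TCP at [272.004, -590.32, 222.546] pointing down, gripper open.
Joint ranges: [-2.58, 2.58], [-0.38, 2.09], [-1.3, 1.39], [0.25, 2.4], [-1.5, 4.64], [0.08, 2.09], [-2.65, 2.65]. Speed limits (rad/s): [2.22, 2.22, 2.79, 2.79, 3.14, 3.14, 3.14].

## Interface

Orientations are given as a rotation vector (axis times angle).
In Python, from workcell import manip gives the robot as it stands.
- The arm moves only by the shell command python3 -m crank 'ROWS' [OPENING] [FORCE]. ROWS is JSON, a list of rows, each an object of numbers: "dx", "dy", "dz": the shift along the tool's x, y, z in mm; "turn": the turn about the tool's z in rad. A call has 1 to 5 rows; each row is the pose to reach, as a shift and turn from the pose commanded when the call began, along the tool's axes at that moment; what a row does not reach only later rows make up. A row lasts 1/12 s, in which the tool goes at most 41.7 mm and 7.16 degrees, less where a joint would pass 70% of its speed; a pose out of reach is approached as far as the arm can. A call with a gripper value outside its range is refused whole. OPENING is the opening, from 0 (shut) to 1 (fully open), set as the call begins (- or left out, the last holds). The fingers move at their own pace and stop on an object; FORCE is the grip in N (left out, the last holds). Time passes only in rows, so rows that repeat a pose let the fingers close. It gives the time, the measured TCP pose, the force, the opening and the grip force at its end, in the units of the state.
- manip.sense(): the state, without advancing time (a new reading comes with each control period).
- manip.camera(name): name is "scene" or "top"; returns (picture, depth): 420x560x3 uint8, red, green, blue; 420x560 float32, mm along the optical axis (not along the pixel's ray), 0 where there is no reading.
- manip.camera_model(name): a dict with "camera_matrix" (3x3 intrinsics, pixels), "k1" (the pictures are not rectified: a ray, as slopes to the right and down, at radius r is drawn at 1 + k1 r^2 times it, then the intrinsics apply), "extrinsics" (4x4, takes a point from camera to world coordinates). Camera axes: x right, y down, z forward; pixel columns grow to the right and rows downward; lengths in mm; the calibration is good to about 2 mm. A picture is of the moment at which its call begins. camera_model takes no time and is no camera call.
- manip.sign_off(): hands the job in; it is judged then, once.
Trained networks look in the newest picture that a camera, given by its name, has taken for a name from the list of things; names that differ only in an ending like _2 or _b are one class to them, and where a whole thing is asked for, a point or a joint stands for the part that bears it (a point fixed in the world has none). Each returns a list of dicts, best first, with "score" (0 to 1); they miss things now and then, are a little off and sometimes report something else, mostly with a low value. They report only what shows in the picture. A call takes as long as a camera call.
- manip.boxes_of(camera, label): "extent" ([left, top, width, height] in pixels, round what is visible of it).
The state is a dict: "time_s": time; "qpos": joint angles; "joint_velocities": joint speeds; "joint_torque": joint torques, N m; "tcp_pos": TCP position; "ee_rot": TCP orientation; "ft_force": force on the tool from outside, world axes, zero at the start; "moment": the same for the moment, N m; "opening": finger opening in mm; "finger_force": force on a finger pad.
Only numpy, scipy, OpenCV 4.12 (cv2) and the standard library are available. Lean on these libraries where they do the work, as an engineer would, in place of code of your own. Each camera call takes 0.05 s, during which the arm holds its last target. There are 200 camera calls.

## Working session

There is one attempt and no reset: what is moved stays moved. The work goes in short steps, Python scripts to look and compute and a shell command to move; the robot and the scene stay as the last step left them, time stands still between calls to the robot, and variables do not carry over. Pictures are saved under pics/ and viewed, at most 14 in all, crops included, and the job is handed in when it is done.

```bash
mkdir -p pics
python3 - <<'E'
from workcell import manip
import cv2,numpy as np
for c in("scene","top"):
    p,d=manip.camera(c); cv2.imwrite(f"pics/{c}0.png",p[:,:,::-1]); np.save(f"{c}0.npy",d)
    m=manip.camera_model(c); print(c,np.round(m["camera_matrix"],1).tolist(),m["k1"],np.round(m["extrinsics"],3).tolist())
    for n in "eraser white_lid whetstone sanding_block eraser_tray lid_tray whetstone_tray block_tray mortar sea_shell".split():
        print(n,[(np.round(b["extent"]).tolist(),round(b["score"],2)) for b in manip.boxes_of(c,n)[:2]])
s=manip.sense();print(s["tcp_pos"],s["ee_rot"],s["time_s"])
E
```

```text
scene [[380.3, 0.0, 281.9], [0.0, 380.3, 208.7], [0.0, 0.0, 1.0]] -0.003020213415627676 [[-0.718, -0.54, 0.438, 160.237], [-0.696, 0.562, -0.447, 505.081], [-0.005, -0.626, -0.78, 720.384], [0.0, 0.0, 0.0, 1.0]]
eraser [([208.0, 205.0, 20.0, 16.0], 0.74), ([211.0, 273.0, 33.0, 32.0], 0.41)]
white_lid []
whetstone [([204.0, 201.0, 34.0, 32.0], 0.55)]
sanding_block [([206.0, 214.0, 31.0, 23.0], 0.65)]
eraser_tray [([325.0, 185.0, 33.0, 26.0], 0.72)]
lid_tray [([209.0, 274.0, 37.0, 32.0], 0.91)]
whetstone_tray [([245.0, 172.0, 57.0, 35.0], 0.86)]
block_tray [([296.0, 147.0, 43.0, 22.0], 0.73), ([208.0, 206.0, 19.0, 13.0], 0.73)]
mortar [([280.0, 220.0, 37.0, 32.0], 0.59)]
sea_shell []
top [[544.3, 0.0, 278.9], [0.0, 544.3, 210.1], [0.0, 0.0, 1.0]] 0.058075086625263846 [[0.025, -0.998, 0.053, 481.54], [-1.0, -0.025, 0.002, 153.989], [-0.001, -0.053, -0.999, 1301.829], [0.0, 0.0, 0.0, 1.0]]
eraser [([237.0, 168.0, 18.0, 8.0], 0.44)]
white_lid []
whetstone [([232.0, 171.0, 35.0, 11.0], 0.76), ([364.0, 156.0, 47.0, 50.0], 0.69)]
sanding_block [([234.0, 167.0, 30.0, 22.0], 0.74)]
eraser_tray [([342.0, 228.0, 34.0, 23.0], 0.84)]
lid_tray [([194.0, 218.0, 30.0, 31.0], 0.92), ([238.0, 167.0, 20.0, 10.0], 0.7)]
whetstone_tray []
block_tray [([363.0, 157.0, 50.0, 47.0], 0.81)]
mortar [([260.0, 230.0, 42.0, 31.0], 0.73)]
sea_shell [([167.0, 176.0, 24.0, 20.0], 0.8)]
[ 272.01846098 -590.33053958  222.54979244] [-3.06864599e+00 -6.72973728e-01  1.78894832e-05] 1.1
```

Run:
```python
import cv2
a=cv2.imread("pics/top0.png")[130:280,150:430]; cv2.imwrite("pics/t1.png",cv2.resize(a,None,fx=2.85,fy=2.85,interpolation=3))
a=cv2.imread("pics/scene0.png")[130:320,170:380]; cv2.imwrite("pics/s1.png",cv2.resize(a,None,fx=3,fy=3,interpolation=3))
```

```text
(no output)
```

View pics/t1.png

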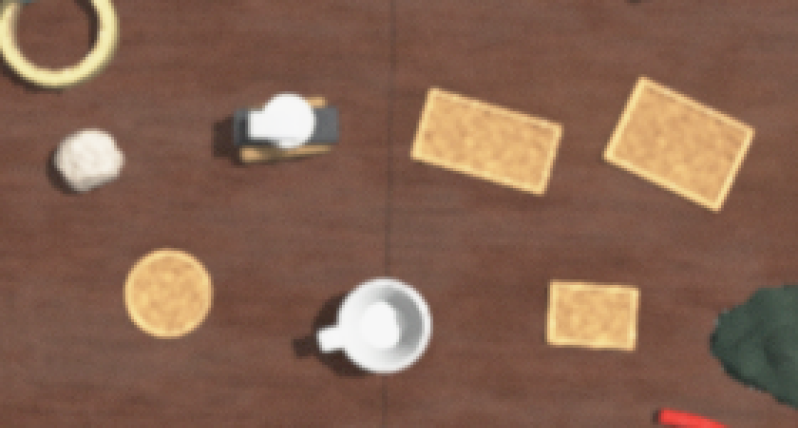

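View pics/s1.png

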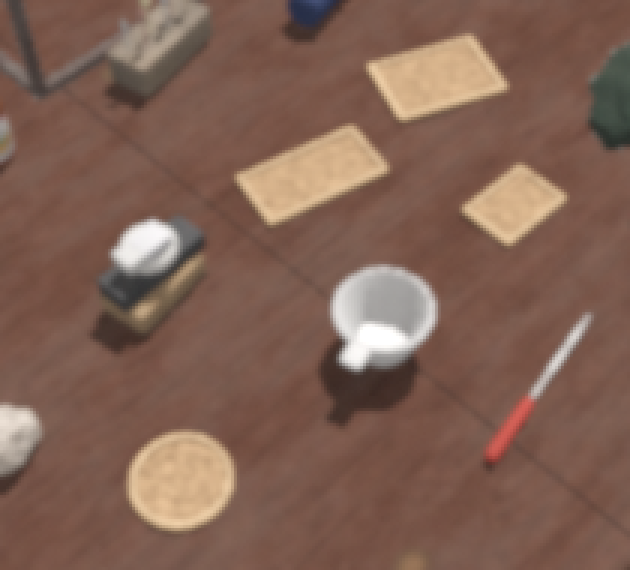

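```bash
cat > h.py <<'E'
from workcell import manip
import cv2,numpy as np
def rays(c,uv):
    m=manip.camera_model(c);K=np.array(m["camera_matrix"]);k=m["k1"]
    n=cv2.undistortPoints(np.float64(uv).reshape(-1,1,2),K,np.array([k,0,0,0,0.])).reshape(-1,2)
    return np.c_[n,np.ones(len(n))],np.array(m["extrinsics"])
def atz(c,uv,z):
    r,E=rays(c,uv);w=r@E[:3,:3].T
    return E[:3,3]+w*((z-E[2,3])/w[:,2])[:,None]
def cloud(c,d):
    v,u=np.mgrid[:420,:560];r,E=rays(c,np.c_[u.ravel(),v.ravel()])
    return ((r*d.reshape(-1,1))@E[:3,:3].T+E[:3,3]).reshape(420,560,3)
def rect(P):
    (c,s,a)=cv2.minAreaRect(np.float32(P)[:,:2]);
    if s[0]>s[1]: s=s[::-1];a+=90   # a: short-side direction, world deg
    return np.round(c,1),np.round(s,1),round((a+90)%180-90,1)
def toolx():
    R=cv2.Rodrigues(np.array(manip.sense()["ee_rot"]))[0];return R
def go(x,y,z,short=None):
    "shift in tool axes to a TCP target, and turn bringing tool y onto world direction short (deg)"
    s=manip.sense();R=toolx();d=R.T@(np.array([x,y,z])-s["tcp_pos"])
    t=None
    if short is not None:
        a=np.degrees(np.arctan2(R[1,1],R[0,1])); t=-((short-a+90)%180-90) # tool z down
        t=round(np.radians(t),3)
    print("dxyz",np.round(d,1),"turn",t,"q7",round(s["qpos"][6],2),"t",s["time_s"],"z",s["tcp_pos"][2])
E
python3 - <<'E'
from h import *
im=cv2.imread("pics/top0.png");d=np.load("top0.npy");X=cloud("top",d)
hsv=cv2.cvtColor(im,cv2.COLOR_BGR2HSV)
mask=((hsv[...,2]>150)&(hsv[...,1]>70)&(hsv[...,0]>8)&(hsv[...,0]<25)).astype(np.uint8)
n,l,st,ce=cv2.connectedComponentsWithStats(mask)
for i in range(1,n):
    if st[i,4]>60:
        v,u=np.nonzero(l==i);print(st[i].tolist(),rect(atz("top",np.c_[u,v],5)),"z",np.median(X[v,u,2]).round(1))
np.set_printoptions(linewidth=250)
print("height map rows 160..192, cols 228..274");print(np.round(X[160:192:1,228:274,2]).astype(int))
w=X[165:190,228:274];
for lo,hi in((57,75),(46.5,57),(34,46),(15,30)):
    P=w[(w[...,2]>lo)&(w[...,2]<hi)];print(lo,hi,len(P),np.median(P[:,2]),rect(P),P.mean(0).round(1))
E
```

```text
Traceback (most recent call last):
  File "h.py", line 14, in rect
    (c,s,a)=cv2.minAreaRect(np.float32(P)[:,:2]);
            ~~~~~~~~~~~~~~~^^^^^^^^^^^^^^^^^^^^^
cv2.error: OpenCV(4.12.0) /io/opencv/modules/imgproc/src/convhull.cpp:143: error: (-215:Assertion failed) total >= 0 && (depth == CV_32F || depth == CV_32S) in function 'convexHull'
```

```bash
sed -i 's/np.float32(P)\[:,:2\]/np.ascontiguousarray(P[:,:2],np.float32)/' h.py
cat > m.py <<'E'
from h import *
im=cv2.imread("pics/top0.png");d=np.load("top0.npy");X=cloud("top",d)
hsv=cv2.cvtColor(im,cv2.COLOR_BGR2HSV)
mask=((hsv[...,2]>150)&(hsv[...,1]>70)&(hsv[...,0]>8)&(hsv[...,0]<25)).astype(np.uint8)
n,l,st,ce=cv2.connectedComponentsWithStats(mask)
for i in range(1,n):
    if st[i,4]>60:
        v,u=np.nonzero(l==i);print(st[i].tolist(),rect(atz("top",np.c_[u,v],5)),"z",np.median(X[v,u,2]).round(1))
np.set_printoptions(linewidth=250)
print(np.round(X[164:190,230:270,2]).astype(int))
w=X[165:190,228:274];
for lo,hi in((57,75),(46.5,57),(34,46),(15,30)):
    P=w[(w[...,2]>lo)&(w[...,2]<hi)];print(lo,hi,len(P),np.median(P[:,2]),rect(P),P.mean(0).round(1))
E
python3 m.py
```

```text
[148, 118, 43, 42, 271] (array([710.1, 419.9]), array([ 87.9, 100.7]), 33.8) z 19.2
[361, 157, 54, 47, 1518] (array([ 629.5, -101.7]), array([ 79.4, 109.5]), -23.6) z 2.9
[294, 161, 54, 38, 1319] (array([627.6,  59.1]), array([ 63.8, 119.2]), -14.9) z 3.2
[193, 217, 32, 32, 796] (array([493.4, 322.5]), array([73.7, 73.7]), 1.4) z 3.1
[341, 228, 34, 25, 737] (array([483.6, -31.8]), array([55.1, 76.2]), -2.9) z 3.3
[[ 1 -6  0 ...  1  2  2]
 [ 0 -5  1 ...  2  0  4]
 [-1 -2 -2 ...  0 -2 -2]
 ...
 [ 4 -1 -5 ...  3 -1  0]
 [ 1 -4  7 ... -3  0  0]
 [ 2 -1  2 ... -1  0 -3]]
57 75 174 64.81353821915809 (array([632.4, 233.9]), array([29.9, 41.5]), 2.2) [628.7 233.2  64.4]
46.5 57 131 51.990561724166355 (array([635.3, 231.6]), array([41. , 59.7]), -18.7) [635.4 221.9  51.7]
34 46 206 41.25407514618496 (array([630.4, 227. ]), array([30.4, 81.9]), 1.6) [629.5 223.5  41.1]
15 30 143 22.805292481434208 (array([630.5, 230. ]), array([45.3, 73.7]), 8.1) [618.9 229.9  22.5]
```

```bash
cat > m2.py <<'E'
from h import *
d=np.load("top0.npy");X=cloud("top",d)
Z=np.where(d>0,X[...,2],0)
tall=(cv2.medianBlur(Z.astype(np.float32),3)>40).astype(np.uint8)
n,l,st,ce=cv2.connectedComponentsWithStats(tall)
for i in range(1,n):
    if st[i,4]>25:
        P=X[l==i];print("tall",P.min(0).round(),P.max(0).round())
w=X[160:192,226:276]
for lo,hi in((58.5,72),(47,57),(36,46)):
    M=((w[...,2]>lo)&(w[...,2]<hi)).astype(np.uint8);M=cv2.morphologyEx(M,cv2.MORPH_OPEN,np.ones((2,2),np.uint8))
    n,l,st,_=cv2.connectedComponentsWithStats(M);i=1+np.argmax(st[1:,4])
    P=w[l==i];c=P[:,:2].mean(0);e,V=np.linalg.eigh(np.cov(P[:,:2].T));print(lo,len(P),c.round(1),rect(P),"shortdir",np.degrees(np.arctan2(V[1,0],V[0,0])).round(1),np.sqrt(12*e).round(1))
print("lid by eye",atz("top",[[251,172.5]],52))
P=w[(w[...,2]>15)&(w[...,2]<30)]; 
go(628,233,200,2)
E
python3 m2.py
```

```text
tall [ 482. -434.   -3.] [1039.  166. 1302.]
tall [482. 154.  -5.] [ 994.  720. 1302.]
tall [869. 596.  -4.] [952. 721. 217.]
tall [482. 154.  39.] [ 892.  334. 1302.]
tall [811. 602.  -5.] [886. 698. 177.]
tall [825. 215.  40.] [856. 247. 104.]
tall [482. 154.  -3.] [ 822.  734. 1302.]
tall [482. 154.  36.] [ 653.  268. 1302.]
tall [590. 382.  38.] [610. 399.  48.]
tall [ 482. -472.   32.] [ 634.  154. 1302.]
tall [402. 154.   3.] [ 585.  724. 1302.]
tall [434. 108.  -1.] [ 506.  193. 1302.]
tall [ 411. -274.   34.] [ 512.  154. 1302.]
tall [ 355. -427.   37.] [ 482.  154. 1302.]
58.5 167 [626.3 231.4] (array([626.7, 231.6]), array([17.9, 41. ]), 0.8) shortdir -177.8 [19.3 42.7]
47 93 [640.3 219.1] (array([639.8, 219.5]), array([23.7, 40.3]), -26.8) shortdir 154.3 [20.2 42.6]
36 107 [627.  192.8] (array([563.1, 183.3]), array([ 27.8, 171.1]), -79.5) shortdir -78.0 [24.  77.9]
lid by eye [[633.55839929 222.94088922  52.        ]]
dxyz [ 667.9 -598.8   22.6] turn -1.174 q7 -0.06 t 1.1 z 222.54979244264504
```

```bash
R='x'
for i in 1 2 3 4 5; do python3 -m crank '[{"dx":27,"dy":-24},{"dx":54,"dy":-48},{"dx":80,"dy":-72},{"dx":107,"dy":-96},{"dx":133,"dy":-120}]' 1 20; done
python3 -m crank '[{"turn":-0.12},{"turn":-0.24},{"turn":-0.36},{"turn":-0.48},{"turn":-0.6}]'
python3 -m crank '[{"turn":-0.12},{"turn":-0.24},{"turn":-0.36},{"turn":-0.48},{"turn":-0.575}]'
python3 -c "from h import *;go(627,231.5,70,1.5)"
```

```text
dxyz [ 666.3 -597.8  152.6] turn -1.165 q7 -0.06 t 1.1 z 222.54979244264504invalid input
invalid input
invalid input
invalid input
invalid input
invalid input
invalid input
```

```bash
python3 -m crank '[{"dx":27,"dy":-24,"dz":0,"turn":0},{"dx":54,"dy":-48,"dz":0,"turn":0},{"dx":80,"dy":-72,"dz":0,"turn":0},{"dx":107,"dy":-96,"dz":0,"turn":0},{"dx":133,"dy":-120,"dz":0,"turn":0}]' 1 20
```

```text
time_s: 1.52
tcp_pos: [343.1, -424.0, 222.6]
ee_rot: [3.068, 0.673, 0.0]
ft_force: [0.6, -0.4, -0.5]
opening: 86.9
finger_force: 0.0
```

All four keys are needed.

```bash
for i in 1 2 3 4; do python3 -m crank '[{"dx":27,"dy":-24,"dz":0,"turn":0},{"dx":54,"dy":-48,"dz":0,"turn":0},{"dx":80,"dy":-72,"dz":0,"turn":0},{"dx":107,"dy":-96,"dz":0,"turn":0},{"dx":133,"dy":-120,"dz":0,"turn":0}]' | grep tcp; done
python3 -m crank '[{"dx":0,"dy":0,"dz":0,"turn":-0.12},{"dx":0,"dy":0,"dz":0,"turn":-0.24},{"dx":0,"dy":0,"dz":0,"turn":-0.36},{"dx":0,"dy":0,"dz":0,"turn":-0.48},{"dx":0,"dy":0,"dz":0,"turn":-0.6}]' | grep tcp
python3 -m crank '[{"dx":0,"dy":0,"dz":0,"turn":-0.12},{"dx":0,"dy":0,"dz":0,"turn":-0.24},{"dx":0,"dy":0,"dz":0,"turn":-0.36},{"dx":0,"dy":0,"dz":0,"turn":-0.48},{"dx":0,"dy":0,"dz":0,"turn":-0.565}]' |grep tcp
python3 -c "from h import *;go(627,231.5,70,1.5)"
```

```text
tcp_pos: [413.6, -259.3, 222.8]
tcp_pos: [484.2, -94.6, 222.9]
tcp_pos: [554.9, 69.9, 222.8]
tcp_pos: [625.6, 234.3, 222.5]
tcp_pos: [624.9, 232.9, 222.5]
tcp_pos: [625.0, 232.7, 222.5]
dxyz [ -1.3   2.  152.5] turn 0.006 q7 -0.62 t 4.0167 z 222.50250955694852
```

```bash
python3 -m crank '[{"dx":-1,"dy":2,"dz":35,"turn":0},{"dx":-1,"dy":2,"dz":70,"turn":0},{"dx":-1,"dy":2,"dz":105,"turn":0},{"dx":-1,"dy":2,"dz":130,"turn":0},{"dx":-1,"dy":2,"dz":142,"turn":0}]' 0.6 
python3 -m crank '[{"dx":0,"dy":0,"dz":8,"turn":0},{"dx":0,"dy":0,"dz":16,"turn":0},{"dx":0,"dy":0,"dz":22,"turn":0},{"dx":0,"dy":0,"dz":24,"turn":0},{"dx":0,"dy":0,"dz":24,"turn":0}]' 0.6
python3 - <<'E'
from h import *
p,d=manip.camera("scene");cv2.imwrite("pics/a.png",cv2.resize(p[130:270,150:330,::-1],None,fx=4,fy=4,interpolation=3))
go(627,231.5,56.5,1.5)
E
```

```text
time_s: 4.43
tcp_pos: [625.2, 230.6, 76.5]
ee_rot: [-2.191, -2.248, 0.007]
ft_force: [-0.7, -0.1, -0.5]
opening: 61.6
finger_force: 0.0
time_s: 4.85
tcp_pos: [627.3, 232.1, 57.1]
ee_rot: [2.192, 2.25, 0.001]
ft_force: [0.2, 0.3, 0.6]
opening: 52.3
finger_force: 0.0
dxyz [-0.7 -0.4  0.9] turn -0.0 q7 -0.7 t 4.9 z 57.40323476411266
```

View pics/a.png

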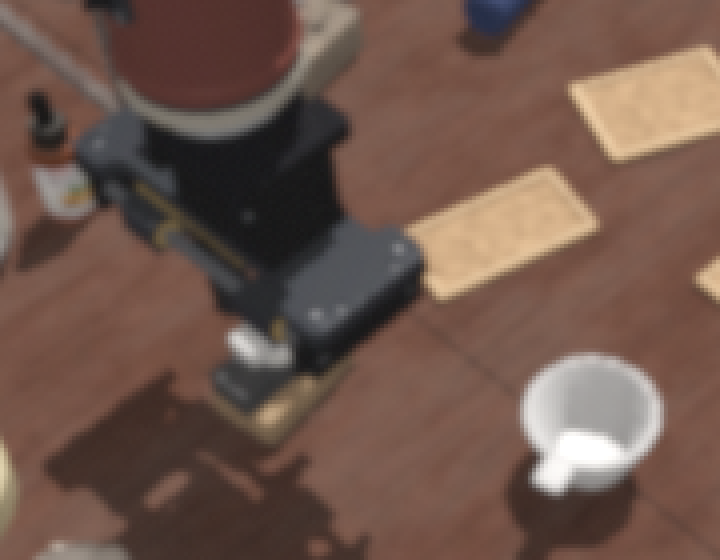

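The gripper straddles the pile, with the eraser's white end showing at crop (255,345) between the fingers; nothing has shifted. Close and lift.

```bash
python3 -m crank '[{"dx":0,"dy":0,"dz":0,"turn":0},{"dx":0,"dy":0,"dz":0,"turn":0},{"dx":0,"dy":0,"dz":0,"turn":0},{"dx":0,"dy":0,"dz":0,"turn":0},{"dx":0,"dy":0,"dz":0,"turn":0}]' 0 12
python3 -m crank '[{"dx":0,"dy":0,"dz":0,"turn":0},{"dx":0,"dy":0,"dz":0,"turn":0},{"dx":0,"dy":0,"dz":0,"turn":0},{"dx":0,"dy":0,"dz":0,"turn":0},{"dx":0,"dy":0,"dz":0,"turn":0}]'
python3 -m crank '[{"dx":0,"dy":0,"dz":-5,"turn":0},{"dx":0,"dy":0,"dz":-15,"turn":0},{"dx":0,"dy":0,"dz":-30,"turn":0},{"dx":0,"dy":0,"dz":-45,"turn":0},{"dx":0,"dy":0,"dz":-60,"turn":0}]'
python3 -c "from h import *;go(483.6,-31.8,7.5,-2.9)"
```

```text
time_s: 5.32
tcp_pos: [627.0, 232.0, 56.8]
ee_rot: [2.192, 2.25, 0.0]
ft_force: [0.4, -0.8, -0.6]
opening: 26.8
finger_force: 0.0
time_s: 5.73
tcp_pos: [627.0, 232.0, 56.7]
ee_rot: [2.192, 2.25, 0.0]
ft_force: [-0.2, -0.7, 1.7]
opening: 20.1
finger_force: 12.0
time_s: 6.15
tcp_pos: [627.2, 232.3, 119.0]
ee_rot: [2.192, 2.25, 0.002]
ft_force: [-0.1, 0.7, 0.0]
opening: 20.3
finger_force: 12.0
dxyz [-260.3 -150.6  111.2] turn 0.077 q7 -0.67 t 6.15 z 118.99055730330518
```

```bash
python3 -m crank '[{"dx":-20,"dy":-12,"dz":0,"turn":0.02},{"dx":-48,"dy":-28,"dz":0,"turn":0.04},{"dx":-78,"dy":-45,"dz":0,"turn":0.06},{"dx":-108,"dy":-62,"dz":0,"turn":0.077},{"dx":-138,"dy":-80,"dz":0,"turn":0.077}]' | grep -E "tcp|ope"
python3 -c "from h import *;go(483.6,-31.8,70,-2.9)"
```

```text
tcp_pos: [550.3, 91.0, 118.1]
opening: 20.2
dxyz [-126.   -60.3   48. ] turn -0.001 q7 -0.5 t 6.5667 z 118.05427700274274
```

```bash
python3 -m crank '[{"dx":-30,"dy":-14,"dz":0,"turn":0},{"dx":-60,"dy":-28,"dz":0,"turn":0},{"dx":-90,"dy":-42,"dz":15,"turn":0},{"dx":-112,"dy":-54,"dz":35,"turn":0},{"dx":-123,"dy":-59,"dz":48,"turn":0}]' | grep -E "tcp|ope"
python3 -m crank '[{"dx":0,"dy":0,"dz":15,"turn":0},{"dx":0,"dy":0,"dz":30,"turn":0},{"dx":0,"dy":0,"dz":38,"turn":0},{"dx":0,"dy":0,"dz":38,"turn":0},{"dx":0,"dy":0,"dz":38,"turn":0}]' | grep -E "tcp|ope"
python3 - <<'E'
from h import *
p,d=manip.camera("scene");cv2.imwrite("pics/b.png",cv2.resize(p[100:250,270:450,::-1],None,fx=4,fy=4,interpolation=3))
go(483.6,-31.8,8.5,-2.9)
E
```

```text
tcp_pos: [483.9, -31.5, 68.8]
opening: 20.4
tcp_pos: [485.8, -27.5, 31.4]
opening: 20.4
dxyz [-4.4 -2.3 23.1] turn 0.0 q7 -0.28 t 7.45 z 31.631977186434817
```

View pics/b.png

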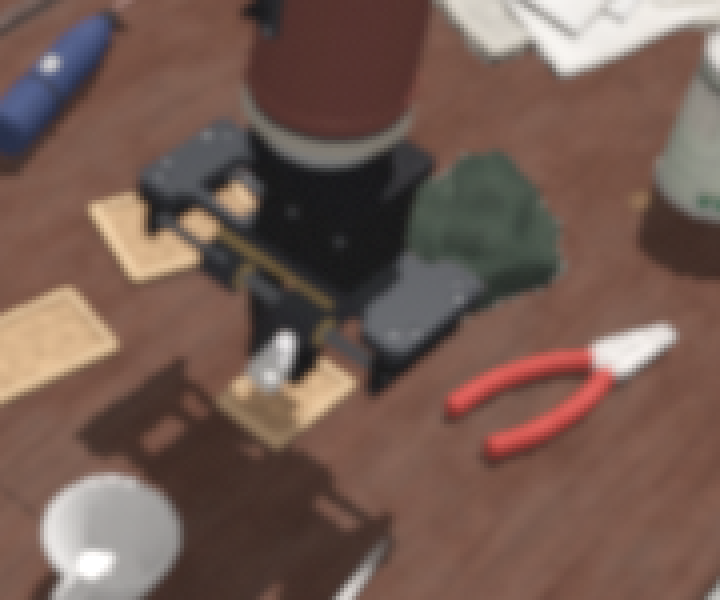

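Run:
```python
from h import *
p,d=manip.camera("scene");X=cloud("scene",d)
cv2.imwrite("pics/c.png",cv2.resize(p[175:215,320:365,::-1],None,fx=14,fy=14,interpolation=0))
hsv=cv2.cvtColor(p,cv2.COLOR_RGB2HSV)
for v in range(181,201):
    print(v,[(u,)+tuple(X[v,u].round().astype(int).tolist()) for u in range(331,346) if hsv[v,u,1]<60 and hsv[v,u,2]>110])
```

```text
181 []
182 [(341, 463, 12, 110)]
183 [(339, 497, -36, 43), (340, 496, -39, 41), (341, 495, -41, 40), (342, 459, 14, 111)]
184 [(338, 496, -30, 45), (339, 496, -34, 41), (340, 493, -34, 44), (341, 492, -37, 43), (342, 477, -17, 70), (343, 456, 13, 108)]
185 [(338, 496, -31, 40), (339, 494, -32, 42), (340, 492, -34, 41), (341, 490, -34, 43), (342, 476, -16, 68), (343, 473, -16, 69)]
186 [(337, 495, -26, 41), (338, 493, -27, 43), (339, 492, -30, 41), (340, 490, -32, 41), (341, 489, -33, 41), (342, 476, -16, 64), (343, 475, -19, 63)]
187 [(336, 495, -22, 41), (337, 493, -24, 41), (338, 492, -26, 41), (339, 490, -27, 41), (340, 489, -30, 39), (341, 486, -30, 42), (342, 475, -16, 61), (343, 472, -16, 63)]
188 [(335, 494, -18, 42), (336, 494, -21, 39), (337, 491, -20, 42), (338, 491, -25, 39), (339, 489, -26, 39), (340, 485, -25, 43), (341, 484, -27, 42), (342, 475, -17, 56), (343, 471, -14, 63)]
189 [(333, 496, -12, 41), (334, 496, -16, 39), (335, 492, -15, 42), (336, 491, -17, 42), (337, 489, -18, 42), (338, 488, -22, 39), (339, 486, -22, 41), (340, 484, -23, 41), (341, 482, -25, 41), (34
[... 832 characters left out ...]
, -8, 40), (337, 481, -8, 43), (338, 481, -12, 39), (339, 477, -11, 42), (340, 477, -15, 40), (341, 475, -16, 40)]
194 [(332, 492, -5, 32), (333, 489, -4, 36), (334, 486, -4, 38), (335, 484, -5, 39), (336, 482, -6, 40), (337, 479, -6, 41), (338, 478, -9, 40), (339, 478, -13, 37), (340, 477, -16, 35), (341, 474, -15, 38)]
195 [(333, 489, -5, 30), (334, 486, -5, 33), (335, 483, -5, 36), (336, 480, -3, 40), (337, 479, -7, 37), (338, 478, -10, 35), (339, 478, -14, 32), (340, 488, -35, 6)]
196 [(334, 497, -23, 5), (335, 483, -4, 33), (336, 480, -4, 36), (337, 478, -6, 35), (338, 477, -9, 33), (339, 490, -34, 2)]
197 [(336, 481, -6, 29), (337, 478, -7, 31), (338, 489, -29, 3)]
198 []
199 []
200 []
```

View pics/c.png

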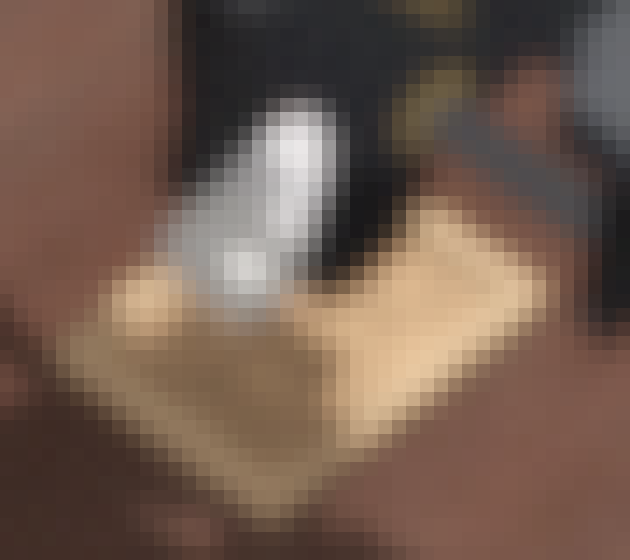

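Crop c shows the eraser level (top at z≈41, end at y≈-3.5), about 3 mm off-centre along its length; lower with a 7 mm correction.

```bash
python3 -m crank '[{"dx":-3,"dy":-1,"dz":6,"turn":0},{"dx":-6,"dy":-3,"dz":12,"turn":0},{"dx":-7,"dy":-3,"dz":18,"turn":0},{"dx":-7,"dy":-3,"dz":22,"turn":0},{"dx":-7,"dy":-3,"dz":24,"turn":0}]' | grep -E "tcp|ope|ft"
python3 -m crank '[{"dx":0,"dy":0,"dz":0,"turn":0},{"dx":0,"dy":0,"dz":0,"turn":0},{"dx":0,"dy":0,"dz":0,"turn":0}]' | grep -E "tcp|ope|ft"
```

```text
tcp_pos: [481.3, -35.1, 6.1]
ft_force: [-7.0, -1.4, 17.4]
opening: 20.0
tcp_pos: [482.0, -34.6, 6.4]
ft_force: [0.4, -0.0, 0.7]
opening: 20.6
```

```bash
python3 -m crank '[{"dx":0,"dy":0,"dz":0,"turn":0},{"dx":0,"dy":0,"dz":0,"turn":0},{"dx":0,"dy":0,"dz":-2,"turn":0},{"dx":0,"dy":0,"dz":-3,"turn":0},{"dx":0,"dy":0,"dz":-5,"turn":0}]' 0.45 | grep -E "tcp|ope|ft"
python3 -m crank '[{"dx":0,"dy":0,"dz":-20,"turn":0},{"dx":0,"dy":0,"dz":-50,"turn":0},{"dx":0,"dy":0,"dz":-80,"turn":0},{"dx":0,"dy":0,"dz":-110,"turn":0},{"dx":0,"dy":0,"dz":-120,"turn":0}]' | grep -E "tcp|ope|ft"
python3 -m crank '[{"dx":35,"dy":18,"dz":0,"turn":0},{"dx":70,"dy":37,"dz":0,"turn":0},{"dx":106,"dy":56,"dz":0,"turn":-0.02},{"dx":140,"dy":75,"dz":0,"turn":-0.05},{"dx":144,"dy":77,"dz":0,"turn":-0.078}]' 0.8| grep -E "tcp|ope|ft"
cat > e.py <<'E'
from h import *
p,d=manip.camera("scene");X=cloud("scene",d)
import sys
x,y,r,zlo,zhi=map(float,sys.argv[1:])
M=(abs(X[...,0]-x)<r)&(abs(X[...,1]-y)<r)&(X[...,2]>zlo)&(X[...,2]<zhi)&(d>0)
P=X[M];print(len(P),np.median(P[:,2]),rect(P),P.mean(0).round(1))
E
python3 e.py 483 -32 35 12 22;python3 -c "from h import *;go(634,223,100,1.6)"
```

```text
tcp_pos: [482.0, -34.7, 11.7]
ft_force: [-0.1, 0.8, 1.0]
opening: 38.1
tcp_pos: [484.0, -34.5, 135.8]
ft_force: [0.7, 0.0, 0.0]
opening: 39.2
tcp_pos: [567.8, 112.5, 131.8]
ft_force: [-1.0, 0.9, 0.1]
opening: 64.0
119 16.320684226839717 (array([481.8, -31.8]), array([21.4, 41.9]), -0.7) [481.4 -31.5  16.3]
dxyz [109.9  71.1  31.8] turn 0.008 q7 -0.46 t 9.4667 z 131.37969253895045
```

Eraser lies flat at (481.8,-31.8), as wanted. Now measure the lid uncovered.

```bash
cat > pile.py <<'E'
from h import *
for c in("scene","top"):
    p,d=manip.camera(c);X=cloud(c,d)
    for lo,hi in((47,57),(36,46),(17,28)):
        M=((abs(X[...,0]-630)<60)&(abs(X[...,1]-227)<60)&(X[...,2]>lo)&(X[...,2]<hi)&(d>0)).astype(np.uint8)
        n,l,st,_=cv2.connectedComponentsWithStats(M)
        if n<2: continue
        P=X[l==1+np.argmax(st[1:,4])]
        print(c,lo,len(P),np.median(P[:,2]).round(1),rect(P),P.mean(0).round(1),"minmax",P.min(0).round(),P.max(0).round())
    cv2.imwrite(f"pics/p_{c}.png",p[:,:,::-1])
E
python3 pile.py
```

```text
scene 47 239 53.1 (array([632.5, 226. ]), array([40.7, 40.9]), 24.5) [631.1 226.9  52.9] minmax [612. 206.  47.] [655. 247.  57.]
scene 36 272 42.3 (array([629.9, 226.8]), array([33.2, 86.5]), 2.4) [626.7 232.8  41.8] minmax [613. 184.  36.] [648. 270.  46.]
scene 17 191 23.4 (array([613.5, 233.3]), array([35. , 86.3]), -15.8) [613.3 235.2  23.1] minmax [603. 187.  17.] [642. 270.  28.]
top 47 255 52.4 (array([633.7, 225.4]), array([40.2, 41.5]), 3.1) [633.2 225.4  52.4] minmax [614. 205.  47.] [654. 246.  57.]
top 36 122 42.1 (array([629.9, 254.7]), array([28.3, 29.8]), -84.0) [628.5 256.6  41.8] minmax [614. 239.  37.] [645. 268.  45.]
top 17 115 22.4 (array([611.3, 227.6]), array([10.1, 73.7]), 3.7) [611.7 232.2  22.5] minmax [604. 191.  17.] [618. 264.  27.]
```

```bash
python3 -m crank '[{"dx":30,"dy":18,"dz":0,"turn":0},{"dx":62,"dy":39,"dz":0,"turn":0},{"dx":92,"dy":57,"dz":5,"turn":0},{"dx":108,"dy":68,"dz":20,"turn":0},{"dx":112,"dy":70,"dz":40,"turn":0}]' | grep -E "tcp|ope"
python3 -m crank '[{"dx":0,"dy":0,"dz":10,"turn":0},{"dx":0,"dy":0,"dz":20,"turn":0},{"dx":0,"dy":0,"dz":25,"turn":0},{"dx":0,"dy":0,"dz":25,"turn":0},{"dx":0,"dy":0,"dz":25,"turn":0}]' | grep -E "tcp|ope"
python3 -c "from h import *;go(633.3,225.5,45.5,2.4)"
```

```text
tcp_pos: [634.7, 221.3, 92.5]
opening: 69.6
tcp_pos: [633.5, 217.6, 67.2]
opening: 69.5
dxyz [ 7.9 -0.  21.7] turn -0.017 q7 -0.68 t 10.4 z 67.22203082110184
```

```bash
python3 -m crank '[{"dx":4,"dy":0,"dz":5,"turn":-0.01},{"dx":8,"dy":0,"dz":10,"turn":-0.015},{"dx":8,"dy":0,"dz":17,"turn":-0.015},{"dx":8,"dy":0,"dz":21.5,"turn":-0.015},{"dx":8,"dy":0,"dz":21.5,"turn":-0.015}]' | grep -E "tcp|ope"
python3 -m crank '[{"dx":0,"dy":0,"dz":0,"turn":0},{"dx":0,"dy":0,"dz":0,"turn":0},{"dx":0,"dy":0,"dz":0,"turn":0},{"dx":0,"dy":0,"dz":0,"turn":0},{"dx":0,"dy":0,"dz":0,"turn":0}]' 0.3 12| grep -E "tcp|ope|for"
python3 -m crank '[{"dx":0,"dy":0,"dz":0,"turn":0},{"dx":0,"dy":0,"dz":0,"turn":0},{"dx":0,"dy":0,"dz":0,"turn":0}]' 0 12| grep -E "tcp|ope|for"
```

```text
tcp_pos: [632.2, 226.7, 43.5]
opening: 69.4
tcp_pos: [633.1, 227.0, 45.3]
ft_force: [-0.3, 1.0, 1.2]
opening: 44.1
finger_force: 0.0
tcp_pos: [633.1, 227.0, 45.3]
ft_force: [0.1, -0.4, 1.6]
opening: 41.5
finger_force: 12.0
```

```bash
python3 -m crank '[{"dx":0,"dy":0,"dz":-5,"turn":0},{"dx":0,"dy":0,"dz":-15,"turn":0},{"dx":0,"dy":0,"dz":-30,"turn":0},{"dx":0,"dy":0,"dz":-45,"turn":0},{"dx":0,"dy":0,"dz":-45,"turn":0}]' | grep -E "tcp|ope|for"
python3 -c "from h import *;go(493.4,324,50,2.4)"
```

```text
tcp_pos: [634.9, 228.3, 95.0]
ft_force: [0.4, 0.5, -0.1]
opening: 41.3
finger_force: 12.0
dxyz [ 101.5 -137.6   44.5] turn 0.0 q7 -0.66 t 11.9 z 95.02856573937443
```

```bash
python3 -m crank '[{"dx":12,"dy":-16,"dz":0,"turn":0},{"dx":30,"dy":-41,"dz":0,"turn":0},{"dx":50,"dy":-68,"dz":0,"turn":0},{"dx":70,"dy":-95,"dz":0,"turn":0},{"dx":88,"dy":-118,"dz":10,"turn":0}]' | grep -E "tcp|ope"
python3 -m crank '[{"dx":9,"dy":-13,"dz":10,"turn":0},{"dx":13,"dy":-18,"dz":20,"turn":0},{"dx":13,"dy":-18,"dz":34,"turn":0},{"dx":13,"dy":-18,"dz":45,"turn":0},{"dx":13,"dy":-18,"dz":50,"turn":0}]' | grep -E "tcp|ope"
python3 -m crank '[{"dx":0,"dy":0,"dz":0,"turn":0},{"dx":0,"dy":0,"dz":0,"turn":0}]' | grep -E "tcp|ope"
python3 - <<'E'
from h import *
p,d=manip.camera("scene");cv2.imwrite("pics/d.png",cv2.resize(p[210:330,150:300,::-1],None,fx=4,fy=4,interpolation=3))
go(493.4,324,8,2.4)
E
python3 e.py 493 323 40 38 56
```

```text
tcp_pos: [510.5, 312.0, 82.5]
opening: 41.3
tcp_pos: [493.7, 320.2, 27.9]
opening: 41.3
tcp_pos: [493.6, 321.4, 29.7]
opening: 41.2
dxyz [ 2.2 -0.2 22.2] turn -0.001 q7 -0.94 t 12.95 z 30.165876826706466
10 46.94837729435602 (array([514.7, 326.8]), array([2.1, 8.6]), -10.1) [514.5 326.5  47.1]
```

View pics/d.png

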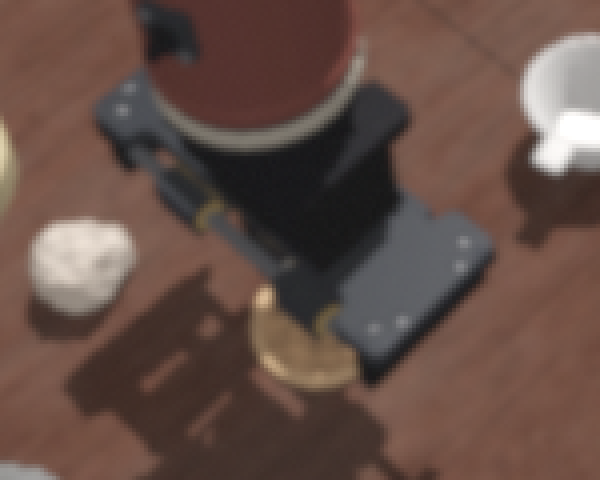

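The lid is hidden between the fingers above the round tray (crop (310,345)); the shell at crop (80,265) and mortar are clear. Opening says it's held; lower and release.

```bash
python3 -m crank '[{"dx":2,"dy":0,"dz":6,"turn":0},{"dx":2,"dy":0,"dz":12,"turn":0},{"dx":2,"dy":0,"dz":17,"turn":0},{"dx":2,"dy":0,"dz":20,"turn":0},{"dx":2,"dy":0,"dz":21.5,"turn":0}]' | grep -E "tcp|ope|ft"
python3 -m crank '[{"dx":0,"dy":0,"dz":0,"turn":0},{"dx":0,"dy":0,"dz":0,"turn":0},{"dx":0,"dy":0,"dz":0.5,"turn":0}]' | grep -E "tcp|ope|ft"
```

```text
tcp_pos: [492.4, 323.9, 7.8]
ft_force: [-0.4, -0.8, 0.3]
opening: 40.9
tcp_pos: [492.9, 324.4, 8.4]
ft_force: [-0.7, -0.7, 0.4]
opening: 41.3
```

```bash
python3 -m crank '[{"dx":0,"dy":0,"dz":0.7,"turn":0},{"dx":0,"dy":0,"dz":0.7,"turn":0}]' | grep -E "tcp|ope|ft"
python3 -m crank '[{"dx":0,"dy":0,"dz":0,"turn":0},{"dx":0,"dy":0,"dz":0,"turn":0},{"dx":0,"dy":0,"dz":-1,"turn":0},{"dx":0,"dy":0,"dz":-3,"turn":0},{"dx":0,"dy":0,"dz":-5,"turn":0}]' 0.65 | grep -E "tcp|ope|ft"
python3 -m crank '[{"dx":0,"dy":0,"dz":-20,"turn":0},{"dx":0,"dy":0,"dz":-50,"turn":0},{"dx":0,"dy":0,"dz":-80,"turn":0},{"dx":0,"dy":0,"dz":-90,"turn":0},{"dx":0,"dy":0,"dz":-90,"turn":0}]' | grep -E "tcp|ope|ft"
python3 -m crank '[{"dx":-35,"dy":20,"dz":0,"turn":0},{"dx":-70,"dy":35,"dz":0,"turn":0},{"dx":-106,"dy":50,"dz":0,"turn":0},{"dx":-140,"dy":50,"dz":0,"turn":0},{"dx":-150,"dy":50,"dz":0,"turn":0}]' | grep -E "tcp|ope|ft"
python3 e.py 493 323 35 10 20; python3 pile.py; python3 -c "from h import *;go(630,227,60,2.4)"
```

```text
tcp_pos: [492.8, 324.2, 7.4]
ft_force: [0.4, 0.3, 0.3]
opening: 41.4
tcp_pos: [492.7, 324.2, 12.6]
ft_force: [-0.4, -1.1, 0.6]
opening: 55.8
tcp_pos: [494.2, 325.5, 105.7]
ft_force: [-0.3, -0.1, -0.2]
opening: 56.6
tcp_pos: [550.0, 169.4, 100.5]
ft_force: [1.1, -0.4, -0.8]
opening: 56.7
316 14.469078369900387 (array([492.4, 321.2]), array([42.4, 44.9]), 29.9) [491.9 323.1  14.4]
scene 36 447 42.2 (array([630.7, 226.8]), array([31.6, 85.4]), 4.0) [629.  228.7  42. ] minmax [613. 184.  36.] [648. 270.  46.]
scene 17 192 23.6 (array([613.8, 233.5]), array([36.7, 86.4]), -16.8) [613.4 235.6  23.2] minmax [602. 187.  17.] [644. 270.  28.]
top 47 1 48.9 (array([634.4, 250.9]), array([0., 0.]), 0.0) [634.4 250.9  48.9] minmax [634. 251.  49.] [634. 251.  49.]
top 36 130 41.1 (array([639.6, 250.7]), array([24.8, 49.3]), 38.5) [635.  251.6  41.2] minmax [616. 224.  36.] [646. 268.  46.]
top 17 17 22.4 (array([650. , 239.1]), array([ 2.7, 28.6]), 6.3) [650.4 236.6  23.1] minmax [649. 225.  19.] [653. 253.  27.]
dxyz [48.2 83.4 41.4] turn -0.002 q7 -0.6 t 15.2333 z 101.5201716482414
```

Lid is flat in its tray. Now the whetstone.

```bash
python3 -m crank '[{"dx":18,"dy":30,"dz":0,"turn":0},{"dx":36,"dy":63,"dz":0,"turn":0},{"dx":48,"dy":83,"dz":10,"turn":0},{"dx":50,"dy":84,"dz":25,"turn":0},{"dx":50,"dy":84,"dz":40,"turn":0}]' 0.75 | grep -E "tcp|ope"
python3 -m crank '[{"dx":0,"dy":0,"dz":3,"turn":0},{"dx":0,"dy":0,"dz":3,"turn":0},{"dx":0,"dy":0,"dz":3,"turn":0}]' | grep -E "tcp|ope"
python3 -c "from h import *;go(630.5,226.8,28.5,3.2)"
```

```text
tcp_pos: [630.1, 233.9, 61.1]
opening: 65.1
tcp_pos: [630.1, 229.7, 59.5]
opening: 65.4
dxyz [-2.9  0.3 31. ] turn -0.014 q7 -0.69 t 15.9 z 59.46040018672006
```

```bash
python3 -m crank '[{"dx":-2,"dy":0,"dz":10,"turn":-0.014},{"dx":-2,"dy":0,"dz":20,"turn":-0.014},{"dx":-2,"dy":0,"dz":27,"turn":-0.014},{"dx":-2,"dy":0,"dz":31,"turn":-0.014},{"dx":-2,"dy":0,"dz":31,"turn":-0.014}]' | grep -E "tcp|ope|ft"
python3 -m crank '[{"dx":0,"dy":0,"dz":0,"turn":0},{"dx":0,"dy":0,"dz":0,"turn":0},{"dx":0,"dy":0,"dz":0,"turn":0},{"dx":0,"dy":0,"dz":0,"turn":0},{"dx":0,"dy":0,"dz":0,"turn":0}]' 0.2 25| grep -E "tcp|ope|for"
python3 -m crank '[{"dx":0,"dy":0,"dz":0,"turn":0},{"dx":0,"dy":0,"dz":0,"turn":0},{"dx":0,"dy":0,"dz":0,"turn":0},{"dx":0,"dy":0,"dz":0,"turn":0}]' 0 25| grep -E "tcp|ope|for"
```

```text
tcp_pos: [630.2, 227.3, 26.9]
ft_force: [-0.3, -0.6, -0.7]
opening: 65.3
tcp_pos: [631.1, 228.0, 28.7]
ft_force: [0.2, 0.0, -0.6]
opening: 39.5
finger_force: 0.0
tcp_pos: [631.0, 227.9, 28.5]
ft_force: [0.1, -0.4, 1.1]
opening: 29.9
finger_force: 25.0
```

```bash
python3 -m crank '[{"dx":0,"dy":0,"dz":-5,"turn":0},{"dx":0,"dy":0,"dz":-15,"turn":0},{"dx":0,"dy":0,"dz":-30,"turn":0},{"dx":0,"dy":0,"dz":-45,"turn":0},{"dx":0,"dy":0,"dz":-45,"turn":0}]' | grep -E "tcp|ope|for"
python3 -c "from h import *;go(627.6,59.1,40,-14.9)"
```

```text
tcp_pos: [632.9, 229.2, 78.2]
ft_force: [0.1, 0.4, -1.7]
opening: 29.6
finger_force: 25.0
dxyz [-169.6  -15.    37.8] turn 0.316 q7 -0.66 t 17.4833 z 78.18217193047091
```

```bash
python3 -m crank '[{"dx":-15,"dy":-1,"dz":0,"turn":0.06},{"dx":-45,"dy":-4,"dz":0,"turn":0.13},{"dx":-80,"dy":-7,"dz":0,"turn":0.2},{"dx":-115,"dy":-10,"dz":0,"turn":0.26},{"dx":-145,"dy":-13,"dz":0,"turn":0.316}]' | grep -E "tcp|ope"
python3 -m crank '[{"dx":-4,"dy":0,"dz":5,"turn":0},{"dx":-4,"dy":0,"dz":15,"turn":0},{"dx":-4,"dy":0,"dz":30,"turn":0},{"dx":-4,"dy":0,"dz":35,"turn":0},{"dx":-4,"dy":0,"dz":35,"turn":0}]' | grep -E "tcp|ope"
python3 -m crank '[{"dx":0,"dy":0,"dz":0,"turn":0},{"dx":0,"dy":0,"dz":0,"turn":0}]' | grep -E "tcp|ope"
python3 -c "from h import *;go(627.6,60,8,-14.9)"
```

```text
tcp_pos: [626.2, 79.8, 73.8]
opening: 30.0
tcp_pos: [623.4, 80.2, 36.0]
opening: 29.9
tcp_pos: [625.1, 79.9, 38.5]
opening: 29.5
dxyz [-18.6   7.5  30.5] turn 0.002 q7 -0.74 t 18.4833 z 38.53269367173717
```

```bash
python3 -m crank '[{"dx":-6,"dy":2,"dz":0,"turn":0},{"dx":-14,"dy":5,"dz":0,"turn":0},{"dx":-18.5,"dy":7.5,"dz":0,"turn":0},{"dx":-18.5,"dy":7.5,"dz":0,"turn":0},{"dx":-18.5,"dy":7.5,"dz":0,"turn":0}]' | grep -E "tcp|ope"
python3 - <<'E'
from h import *
p,d=manip.camera("scene");cv2.imwrite("pics/e.png",cv2.resize(p[120:240,210:360,::-1],None,fx=4,fy=4,interpolation=3))
X=cloud("scene",d);g=p.max(2)
M=(abs(X[...,0]-628)<70)&(abs(X[...,1]-60)<70)&(X[...,2]>46)&(X[...,2]<56)
P=X[M];print(len(P),rect(P),P.mean(0))
go(627.6,60,8,-14.9)
E
```

```text
tcp_pos: [627.8, 57.7, 38.5]
opening: 29.6
168 (array([634.3,  79.9]), array([41.2, 43. ]), 61.8) [630.71864545  82.3245104   51.9775452 ]
dxyz [ 1.5 -0.4 30.5] turn -0.001 q7 -0.71 t 18.95 z 38.48307217453789
```

View pics/e.png

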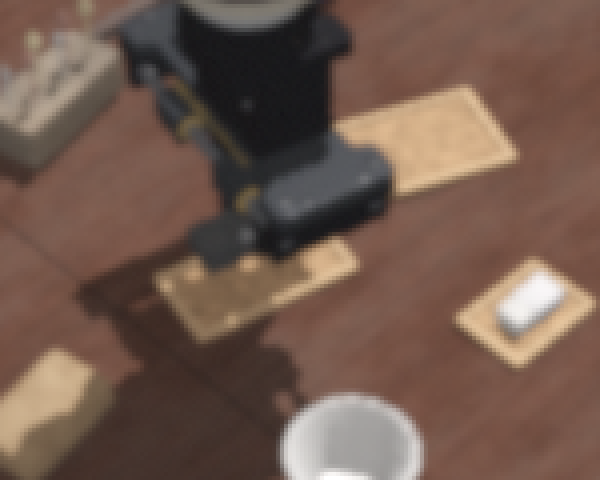

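The whetstone (dark, crop (240,245)) is level over its long tray; eraser rests in its tray at (530,300). Lower.

```bash
python3 -m crank '[{"dx":1,"dy":0,"dz":8,"turn":0},{"dx":1,"dy":0,"dz":16,"turn":0},{"dx":1,"dy":0,"dz":23,"turn":0},{"dx":1,"dy":0,"dz":27,"turn":0},{"dx":1,"dy":0,"dz":29,"turn":0}]' | grep -E "tcp|ope|ft"
python3 -m crank '[{"dx":0,"dy":0,"dz":0.5,"turn":0},{"dx":0,"dy":0,"dz":1,"turn":0},{"dx":0,"dy":0,"dz":1,"turn":0}]' | grep -E "tcp|ope|ft"
```

```text
tcp_pos: [627.0, 59.8, 7.9]
ft_force: [0.1, 0.2, -2.4]
opening: 30.0
tcp_pos: [628.0, 59.8, 8.5]
ft_force: [-0.5, 0.3, -1.3]
opening: 29.6
```

```bash
python3 -m crank '[{"dx":0,"dy":0,"dz":0.4,"turn":0},{"dx":0,"dy":0,"dz":0.8,"turn":0},{"dx":0,"dy":0,"dz":0.8,"turn":0}]' | grep -E "tcp|ope|ft"
python3 -m crank '[{"dx":0,"dy":0,"dz":0,"turn":0},{"dx":0,"dy":0,"dz":0,"turn":0},{"dx":0,"dy":0,"dz":-1,"turn":0},{"dx":0,"dy":0,"dz":-3,"turn":0},{"dx":0,"dy":0,"dz":-5,"turn":0}]' 0.55 | grep -E "tcp|ope|ft"
python3 -m crank '[{"dx":0,"dy":0,"dz":-20,"turn":0},{"dx":0,"dy":0,"dz":-50,"turn":0},{"dx":0,"dy":0,"dz":-80,"turn":0},{"dx":0,"dy":0,"dz":-90,"turn":0},{"dx":0,"dy":0,"dz":-90,"turn":0}]' | grep -E "tcp|ope|ft"
python3 -m crank '[{"dx":-30,"dy":0,"dz":0,"turn":0},{"dx":-60,"dy":0,"dz":0,"turn":0},{"dx":-90,"dy":0,"dz":0,"turn":0},{"dx":-120,"dy":0,"dz":0,"turn":0},{"dx":-140,"dy":0,"dz":0,"turn":0}]' 0.9 | grep -E "tcp|ope|ft"
python3 e.py 628 60 65 17 28; python3 pile.py; python3 -c "from h import *;go(630,229,60,5)"
```

```text
tcp_pos: [628.0, 59.7, 7.8]
ft_force: [0.8, 0.1, -0.6]
opening: 29.7
tcp_pos: [627.8, 59.7, 12.8]
ft_force: [-0.6, -0.4, -0.8]
opening: 46.8
tcp_pos: [629.8, 60.2, 106.2]
ft_force: [0.6, 0.2, 0.3]
opening: 47.8
tcp_pos: [590.2, -79.2, 101.2]
ft_force: [1.1, 0.1, 0.5]
opening: 73.0
336 21.739445804852494 (array([626.8,  58.8]), array([32.4, 85.9]), -14.9) [626.2  60.8  21.5]
scene 17 547 24.3 (array([629.8, 230.7]), array([47.7, 74.7]), 9.3) [627.3 232.7  24. ] minmax [601. 191.  17.] [655. 270.  28.]
top 17 573 23.4 (array([630.5, 230.1]), array([45.6, 74.4]), 9.0) [630.3 230.3  23.3] minmax [604. 191.  17.] [656. 270.  28.]
dxyz [306.7 -42.1  41.2] turn -0.351 q7 -0.43 t 21.2667 z 101.38543052945694
```

Whetstone flat at (627,59). Now the block at (630.2,230.3), short side 9°.

```bash
python3 -m crank '[{"dx":30,"dy":-4,"dz":0,"turn":-0.08},{"dx":65,"dy":-9,"dz":0,"turn":-0.17},{"dx":100,"dy":-14,"dz":0,"turn":-0.26},{"dx":135,"dy":-18,"dz":0,"turn":-0.34},{"dx":165,"dy":-23,"dz":0,"turn":-0.42}]' 0.9 | grep -E "tcp|ope"
python3 -m crank '[{"dx":0,"dy":0,"dz":0,"turn":0},{"dx":0,"dy":0,"dz":0,"turn":0}]' | grep -E "tcp|ope"
python3 -c "from h import *;go(630.2,230.3,40,9)"
```

```text
tcp_pos: [611.6, 94.1, 102.2]
opening: 78.5
tcp_pos: [611.1, 94.1, 102.1]
opening: 78.4
dxyz [131.1  41.3  62.3] turn 0.009 q7 -0.34 t 21.85 z 102.05266979124673
```

```bash
python3 -m crank '[{"dx":35,"dy":11,"dz":0,"turn":0},{"dx":72,"dy":22,"dz":0,"turn":0},{"dx":109,"dy":33,"dz":0,"turn":0.009},{"dx":131,"dy":41,"dz":15,"turn":0.009},{"dx":131,"dy":41,"dz":40,"turn":0.009}]' | grep -E "tcp|ope"
python3 -m crank '[{"dx":0,"dy":0,"dz":15,"turn":0},{"dx":0,"dy":0,"dz":20,"turn":0},{"dx":0,"dy":0,"dz":20,"turn":0},{"dx":0,"dy":0,"dz":20,"turn":0}]' | grep -E "tcp|ope"
python3 -c "from h import *;go(630.2,230.3,5.5,9)"
```

```text
tcp_pos: [632.0, 233.4, 64.7]
opening: 78.1
tcp_pos: [632.1, 224.0, 42.8]
opening: 78.3
dxyz [ 6.6 -1.  37.3] turn -0.008 q7 -0.59 t 22.6 z 42.835313644532036
```

```bash
python3 -m crank '[{"dx":4,"dy":-1,"dz":0,"turn":0},{"dx":6,"dy":-1,"dz":10,"turn":0},{"dx":6,"dy":-1,"dz":22,"turn":0},{"dx":6,"dy":-1,"dz":32,"turn":0},{"dx":6,"dy":-1,"dz":35,"turn":0}]' | grep -E "tcp|ope|ft"
python3 -m crank '[{"dx":0,"dy":0,"dz":1,"turn":0},{"dx":0,"dy":0,"dz":1,"turn":0},{"dx":0,"dy":0,"dz":1,"turn":0},{"dx":0,"dy":0,"dz":1,"turn":0},{"dx":0,"dy":0,"dz":1,"turn":0}]' 0.3 20| grep -E "tcp|ope|for"
python3 -m crank '[{"dx":0,"dy":0,"dz":0,"turn":0},{"dx":0,"dy":0,"dz":0,"turn":0},{"dx":0,"dy":0,"dz":0,"turn":0},{"dx":0,"dy":0,"dz":0,"turn":0}]' 0 20| grep -E "tcp|ope|for"
```

```text
tcp_pos: [628.5, 230.6, 4.9]
ft_force: [-0.6, -1.1, -0.3]
opening: 78.3
tcp_pos: [630.0, 231.6, 7.1]
ft_force: [1.0, 0.3, -0.1]
opening: 52.6
finger_force: 0.0
tcp_pos: [629.9, 231.5, 6.9]
ft_force: [-0.0, -0.3, 2.6]
opening: 44.7
finger_force: 20.0
```

```bash
python3 -m crank '[{"dx":0,"dy":0,"dz":-5,"turn":0},{"dx":0,"dy":0,"dz":-20,"turn":0},{"dx":0,"dy":0,"dz":-45,"turn":0},{"dx":0,"dy":0,"dz":-60,"turn":0},{"dx":0,"dy":0,"dz":-60,"turn":0}]' | grep -E "tcp|ope|for"
python3 -c "from h import *;go(629.5,-100.5,60,-23.6)"
```

```text
tcp_pos: [631.8, 232.9, 71.6]
ft_force: [0.7, 0.2, 0.1]
opening: 44.8
finger_force: 20.0
dxyz [-329.2  -52.5   10.8] turn 0.563 q7 -0.58 t 24.1833 z 71.63257634288018
```

```bash
python3 -m crank '[{"dx":-15,"dy":-2,"dz":0,"turn":0},{"dx":-45,"dy":-7,"dz":0,"turn":0},{"dx":-80,"dy":-12,"dz":0,"turn":0},{"dx":-115,"dy":-18,"dz":0,"turn":0},{"dx":-150,"dy":-24,"dz":0,"turn":0}]' | grep -E "tcp|ope"
python3 -m crank '[{"dx":-35,"dy":-6,"dz":0,"turn":0.11},{"dx":-70,"dy":-11,"dz":0,"turn":0.22},{"dx":-105,"dy":-17,"dz":0,"turn":0.33},{"dx":-135,"dy":-22,"dz":0,"turn":0.44},{"dx":-155,"dy":-25,"dz":0,"turn":0.56}]' | grep -E "tcp|ope"
python3 -m crank '[{"dx":0,"dy":0,"dz":0,"turn":0},{"dx":0,"dy":0,"dz":0,"turn":0}]' | grep -E "tcp|ope"
python3 -c "from h import *;go(629.5,-100.5,30,-23.6)"
```

```text
tcp_pos: [628.3, 78.1, 66.8]
opening: 44.9
tcp_pos: [626.7, -82.2, 66.7]
opening: 45.1
tcp_pos: [627.0, -79.2, 66.7]
opening: 45.2
dxyz [-18.5  10.8  36.8] turn 0.001 q7 -0.6 t 25.1833 z 66.74253596350147
```

```bash
python3 -m crank '[{"dx":-6,"dy":3,"dz":5,"turn":0},{"dx":-14,"dy":8,"dz":15,"turn":0},{"dx":-18.5,"dy":11,"dz":25,"turn":0},{"dx":-18.5,"dy":11,"dz":33,"turn":0},{"dx":-18.5,"dy":11,"dz":33,"turn":0}]' | grep -E "tcp|ope"
python3 -m crank '[{"dx":0,"dy":0,"dz":0,"turn":0},{"dx":0,"dy":0,"dz":0,"turn":0}]' | grep -E "tcp|ope"
python3 - <<'E'
from h import *
p,d=manip.camera("scene");cv2.imwrite("pics/f.png",cv2.resize(p[100:220,250:400,::-1],None,fx=4,fy=4,interpolation=3))
go(629.5,-100.5,10,-23.6)
E
```

```text
tcp_pos: [628.2, -99.0, 30.6]
opening: 44.9
tcp_pos: [630.0, -98.0, 33.6]
opening: 45.2
dxyz [-2.4  0.3 23.9] turn 0.004 q7 -0.58 t 25.8167 z 33.859749536614885
```

View pics/f.png

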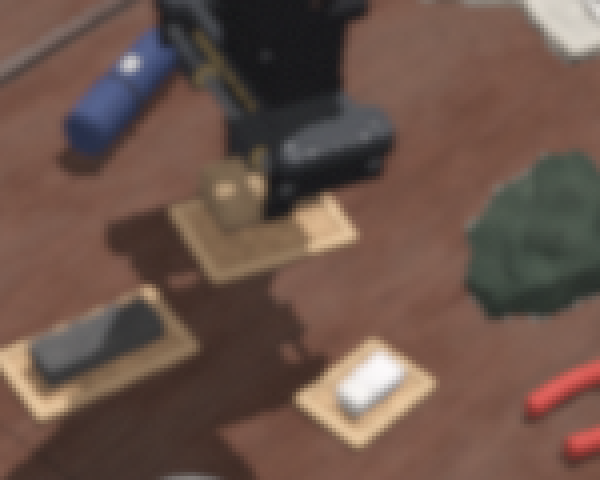

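The block (crop (235,190)) hangs level over the big tray; whetstone (100,340) and eraser (370,380) lie properly. Lower and release.

```bash
python3 -m crank '[{"dx":-2,"dy":0,"dz":7,"turn":0},{"dx":-2,"dy":0,"dz":14,"turn":0},{"dx":-2,"dy":0,"dz":19,"turn":0},{"dx":-2,"dy":0,"dz":22,"turn":0},{"dx":-2,"dy":0,"dz":23,"turn":0}]' | grep -E "tcp|ope|ft"
python3 -m crank '[{"dx":0,"dy":0,"dz":0.5,"turn":0},{"dx":0,"dy":0,"dz":1,"turn":0},{"dx":0,"dy":0,"dz":1,"turn":0}]' | grep -E "tcp|ope|ft"
```

```text
tcp_pos: [628.5, -100.7, 9.9]
ft_force: [-3.7, -0.3, 4.8]
opening: 45.3
tcp_pos: [629.1, -100.6, 9.9]
ft_force: [-1.5, 0.5, 2.5]
opening: 45.0
```

```bash
python3 -m crank '[{"dx":0,"dy":0,"dz":0,"turn":0},{"dx":0,"dy":0,"dz":0,"turn":0},{"dx":0,"dy":0,"dz":-1,"turn":0},{"dx":0,"dy":0,"dz":-3,"turn":0},{"dx":0,"dy":0,"dz":-5,"turn":0}]' 0.75 | grep -E "tcp|ope|ft"
python3 -m crank '[{"dx":0,"dy":0,"dz":-20,"turn":0},{"dx":0,"dy":0,"dz":-50,"turn":0},{"dx":0,"dy":0,"dz":-80,"turn":0},{"dx":0,"dy":0,"dz":-115,"turn":0},{"dx":0,"dy":0,"dz":-150,"turn":0}]' | grep -E "tcp|ope|ft"
python3 -m crank '[{"dx":-30,"dy":0,"dz":0,"turn":0},{"dx":-60,"dy":0,"dz":0,"turn":0},{"dx":-90,"dy":0,"dz":0,"turn":0},{"dx":-120,"dy":0,"dz":0,"turn":0},{"dx":-140,"dy":0,"dz":0,"turn":0}]' | grep -E "tcp|ope|ft"
python3 -m crank '[{"dx":0,"dy":0,"dz":0,"turn":0},{"dx":0,"dy":0,"dz":0,"turn":0},{"dx":0,"dy":0,"dz":0,"turn":0}]' | grep -E "tcp|time"
python3 e.py 629 -101 60 22 32;python3 e.py 628 60 60 17 28; python3 e.py 483 -32 35 12 22;python3 e.py 493 323 35 10 20
python3 - <<'E'
from h import *
p,d=manip.camera("scene");cv2.imwrite("pics/g.png",cv2.resize(p[100:310,170:400,::-1],None,fx=3,fy=2.8,interpolation=3))
E
```

```text
tcp_pos: [629.1, -100.6, 14.7]
ft_force: [0.6, -0.5, -0.3]
opening: 63.7
tcp_pos: [628.7, -100.5, 166.1]
ft_force: [1.1, -0.3, 0.5]
opening: 65.3
tcp_pos: [571.9, -232.6, 164.8]
ft_force: [0.5, 0.2, 0.2]
opening: 65.2
time_s: 27.98
tcp_pos: [573.8, -228.1, 164.8]
342 27.382275784511137 (array([ 628.3, -100.2]), array([46.1, 73.9]), -23.2) [626.7 -98.6  27.2]
336 21.891578876692392 (array([627.5,  59.1]), array([31.6, 85.1]), -14.8) [626.3  60.9  21.7]
122 16.456824029180723 (array([482.5, -31.9]), array([21.6, 42.1]), -3.5) [481.2 -31.7  16.3]
313 14.653303778230907 (array([492.9, 322.5]), array([40.6, 42. ]), 66.3) [491.7 323.1  14.6]
```

View pics/g.png

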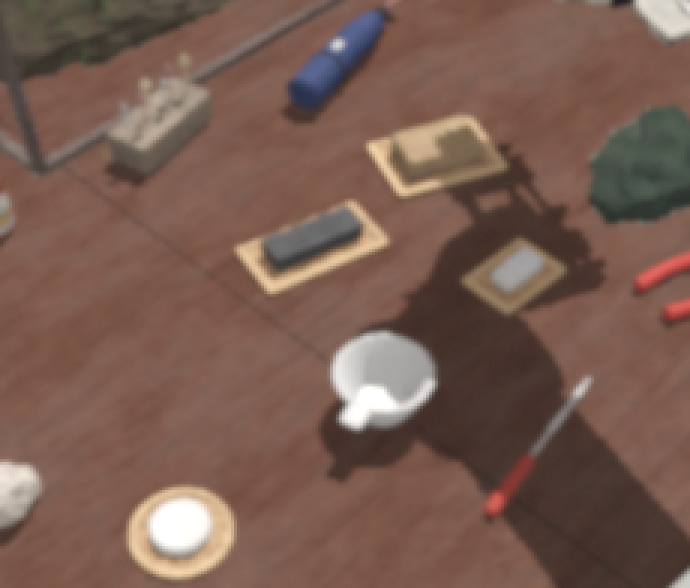

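All four lie flat and centred in their trays: block (435,150), whetstone (313,235), eraser (515,268) and lid (180,525). Mortar and shell are undisturbed.

```bash
python3 -c "from workcell import manip;print(manip.sign_off())"
```

```text
the job is handed in; nothing more can be done
None
```

The eraser, lid, whetstone and sanding block were moved in that order and each lies flat within about 2 mm of its tray's centre by the last camera check; the mortar and shell look undisturbed, and I handed the job in at about 28 s, but sign-off returned no verdict.

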